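# Push a transit plug out of a duct collar

## Robot

A 7-joint arm with a two-finger parallel gripper is mounted at the origin on the work surface. World frame = base frame: x ahead of the robot, y to its left, z up, the work surface at z = 0. Lengths are in m, angles in rad, forces in N, time in s.
With the tool pointing down it reaches from about 0.4 to 0.875 m from the base axis. Payload 6.5 kg.
Tool frame: the origin (TCP) lies on the centre line of the jaws, within the pads' length; the fingertips stand 11 mm ahead of it and the grasp point (between the pads) lies 8 mm behind it; y points along the fingers, x is the direction in which the jaws open and shut, and the axes are right-handed (so a half turn about y gives the same grasp; the last joint's range is limited). The gripper opens to 88 mm and grips with 3 to 60 N. Pads are 18 mm wide; open, the fingers measure 123 mm over their backs; the gripper's body (75 mm by 187 mm) begins 45 mm behind the grasp point.
Start: joints at [1.146, 0.536, -0.004, 1.538, 0.003, 1.067, -0.071], TCP at [0.228, -0.609, 0.25] pointing down, gripper open.
Joint ranges: [-2.7, 2.7], [-0.37, 2.16], [-1.27, 1.26], [0.24, 2.4], [-1.31, 4.45], [0.19, 1.91], [-2.76, 2.76]. Speed limits (rad/s): [2.39, 2.39, 3.14, 3.14, 3.14, 3.14, 3.14].

## Interface

Orientations are given as a unit quaternion [w, x, y, z].
In Python, from rig import env, viewer, order, boxes_of, cut_out gives the robot as it stands.
- The arm moves only by the tool move_arm, never from a script. Its argument "rows" is a list of rows, each a list of 7 numbers: the turn, a rotation vector about the tool's x, y, z in degrees, then the shift along the tool's x, y, z in m, then the opening, from 0 (shut) to 1 (fully open). In form: [[ax, ay, az, dx, dy, dz, hand], ...]. A call has 1 to 12 rows; each row shifts and turns the commanded pose from where the row before left it, along the tool's axes as they then stand; what a row does not reach is not made up. A row lasts 1/8 s, in which the tool goes at most 62.5 mm and 10.7 degrees, less where a joint would pass 70% of its speed; a pose out of reach is approached as far as the arm can. A call is refused whole if a number of a shift passes 0.0625 or a number of a turn 10.7, either way. A call with a gripper value outside its range is refused whole. The fingers move at their own pace and stop on an object; "squeeze" is the grip in N (left out, the last holds). Time passes only in rows, so rows that do not move let the fingers close. It gives the time, the measured TCP pose, the force and the opening at its end, in the units of the state.
- env.observe(): the state, without advancing time (a new reading comes with each control period).
- viewer.get_image(name): name is "side" or "top"; returns (picture, depth): 420x560x3 uint8, blue, green, red; 420x560 float32, m along the optical axis (not along the pixel's ray), 0 where there is no reading.
- viewer.get_calibration(name): a dict with "fx", "fy", "cx", "cy" (pixels), "pose" (4x4, takes a point from camera to world coordinates). Camera axes: x right, y down, z forward; pixel columns grow to the right and rows downward; lengths in m; the calibration is good to about 2 mm. A picture is of the moment at which its call begins. get_calibration takes no time and is no camera call.
- order.hand_in(): hands the job in, once; it reports no verdict.
Trained networks look in the newest picture that a camera, given by its name, has taken for a name from the list of things; names that differ only in an ending like _2 or _b are one class to them, and where a whole thing is asked for, a point or a joint stands for the part that bears it (a point fixed in the world has none). Each returns a list of dicts, best first, with "p" (0 to 1); they miss things now and then, are a little off and sometimes report something else, mostly with a low value. They report only what shows in the picture. A call takes as long as a camera call. They do not tell look-alikes from the thing itself.
- boxes_of(thing, camera): "box" ([left, top, width, height] as shares, 0 to 1, of the picture: columns of its width, rows of its height, round what is visible of it).
- cut_out(thing, camera): "pixels" (420x560 bool, what is visible of it) and "box" ([left, top, width, height] as shares, 0 to 1, of the picture: columns of its width, rows of its height, round what is visible of it).
The state is a dict: "time": time; "q": joint angles; "joint_velocities": joint speeds; "joint_efforts": joint torques, N m; "eef_pos": TCP position; "orientation": TCP orientation; "force": force on the tool from outside, world axes, zero at the start; "wrist_torque": the same for the moment, N m; "finger_gap": opening from 0.0 (shut) to 1.0 (fully open).
Only numpy, scipy, OpenCV 4.12 (cv2) and the standard library are available. Lean on these libraries where they do the work, as an engineer would, in place of code of your own. Each camera call takes 0.05 s, during which the arm holds its last target.

## Task

Free the red plug from its duct collar: lower that collar over the post of the blue knock-out stand, right down to the plate, so that the post pushes the plug up through it. Then take the red plug off the top of the post and lay it flat in the white parts tray, leaving the empty collar standing on the stand around the post.

Things in the scene. Friction and masses are not known exactly. Their poses are not given: they have to be found in the camera images.
- collar_mid (a point): Galvanised steel duct collar (an upright round tube, open at both ends) that holds the red plug; it stands loose on the bench, about 160 g. Outside diameter 62 mm, inside 56 mm, height 36 mm. An inward lip 3 mm thick at its lower edge leaves a round opening 46 mm across. This point is its centre, on the axis, 18 mm above its lower edge; z is its axis, upward. A like collar with a yellow plug is a bystander.
- red_plug_mid (a point): Red plastic plug, a plain solid disc of diameter 53 mm and thickness 14 mm, about 40 g, lying loose inside the collar on the lip (its underside 3 mm above the collar's lower edge, its top 19 mm below the collar's rim), so it can be pushed up freely but not grasped there. This point is its centre, half-way up; z is its axis, upward.
- stand: Knock-out stand, fixed to the bench: a blue square plate 110 x 110 mm, 8 mm thick, with a dark steel upright round post at its middle, 26 mm in diameter, its flat top 56 mm above the bench. With the collar down on the plate around the post, the collar's rim is 44 mm above the bench and the plug rests on the post's top, its underside at 56 mm. Origin: on the bench under the post's axis; x and y along the plate's sides, z up.
- tray: White plastic open parts tray, fixed to the bench, 150 x 150 mm outside, walls 5 mm thick, 24 mm high overall, inner floor 5 mm above the bench. Origin: on the bench under the tray's centre; x and y along its sides, z up.
Things that resemble listed ones, but are neither listed nor needed, are in the scene too. Of the things that look like the part that bears red_plug_mid, the largest one is meant.

How it is judged:
On the way:
1. the collar is down on the stand's plate around the post, with the red plug pushed up above its rim onto the post's top (horizontal distance between each of collar_mid, red_plug_mid and stand below 0.02 m and z of collar_mid in the frame of stand below 0.034 m and angle between collar_mid's own z axis and vertical below 0.175 rad and z of red_plug_mid in the frame of collar_mid above 0.03 m and angle between red_plug_mid's own z axis and vertical below 0.26 rad), for 0.2 s.
At the end, for the whole second after the job is handed in: The red plug rests flat (10 degrees) on the tray's floor, its centre within 47 mm of the middle along each side and under 18 mm above the bench; the collar rests upright (10 degrees) on the stand's plate, its axis within 20 mm of the post's and its centre under 34 mm above the bench (horizontal distance between collar_mid and stand below 0.02 m and z of collar_mid in the frame of stand below 0.034 m and angle between each of collar_mid, red_plug_mid's own z axis and vertical below 0.175 rad and x of red_plug_mid in the frame of tray between -0.047 and 0.047 m and y of red_plug_mid in the frame of tray between -0.047 and 0.047 m and z of red_plug_mid in the frame of tray below 0.018 m and linear speed of each of red_plug, collar below 0.02 m/s); the robot touches nothing.
It also fails if it takes over 50 s, if anything falls off the work surface, if the arm or the gripper's body presses on something with over 40 N, if the wrist force passes 120 N, or if a joint passes its speed limit or range.

## Working session

There is one attempt and no reset: what is moved stays moved. The work goes in short steps, Python scripts to look and compute and a tool call to move; the robot and the scene stay as the last step left them, time stands still between calls to the robot, and variables do not carry over. Pictures are saved under pics/ and viewed, and the job is handed in when it is done.

Besides the shell and the picture viewer there is one more tool, called after ">>>" as name([rows], argument=value, ...), one row to a line, values as JSON. move_arm: Moves the arm, as the interface text tells. Its arguments: {"type":"object","properties":{"rows":{"type":"array"},"squeeze":{"type":"number"}},"required":["rows"]}

```bash
ls; mkdir -p pics
cat > h.py <<'E'
import numpy as np,cv2
from rig import env,viewer,order,boxes_of,cut_out
def world(cam,depth):
    c=viewer.get_calibration(cam); v,u=np.mgrid[0:420,0:560]
    P=np.stack([(u-c['cx'])/c['fx']*depth,(v-c['cy'])/c['fy']*depth,depth],-1)
    T=np.array(c['pose']); W=P@T[:3,:3].T+T[:3,3]; W[depth<=0]=np.nan
    return W
E
python3 - <<'E'
from h import *
s=env.observe();print({k:np.round(v,3) for k,v in s.items()})
for n in("top","side"):
    im,d=viewer.get_image(n);cv2.imwrite(f"pics/a_{n}.png",im);np.save(f"/tmp/{n}.npy",d)
    W=world(n,d)
    for t in("collar_mid","red_plug_mid","stand","tray"):
        for r in cut_out(t,n):
            m=r["pixels"];b=r["box"];w=W[m];w=w[~np.isnan(w[:,0])]
            print(n,t,round(r["p"],2),[int(b[0]*560),int(b[1]*420),int(b[2]*560),int(b[3]*420)],m.sum(),np.round(np.percentile(w,5,axis=0),3),np.round(np.percentile(w,95,axis=0),3))
E
```

```text
pics
{'time': np.float64(0.0), 'q': array([ 1.146,  0.537, -0.004,  1.539,  0.003,  1.067, -0.071]), 'joint_velocities': array([ 0.   , -0.001,  0.   ,  0.001, -0.   , -0.001,  0.001]), 'joint_efforts': array([ 1.0000e-03, -5.7098e+01,  9.9200e-01, -2.5160e+01, -5.6000e-02,
        1.8000e-02,  0.0000e+00]), 'eef_pos': array([ 0.228, -0.608,  0.249]), 'orientation': array([ 0.582, -0.581,  0.403, -0.402]), 'force': array([-0.947,  0.72 ,  0.043]), 'wrist_torque': array([ 0.058, -0.005,  0.016]), 'finger_gap': np.float64(1.0)}
top red_plug_mid 0.74 [369, 203, 20, 16] 238 [ 0.506 -0.248  0.006] [ 0.533 -0.219  0.011]
top red_plug_mid 0.64 [395, 247, 25, 23] 530 [ 0.41  -0.298  0.014] [ 0.451 -0.259  0.019]
top red_plug_mid 0.57 [406, 291, 15, 20] 269 [ 0.331 -0.306  0.006] [ 0.36  -0.277  0.012]
top stand 0.88 [267, 125, 58, 66] 2899 [ 0.581 -0.115  0.005] [ 0.679 -0.017  0.048]
top tray 0.65 [82, 125, 96, 94] 5988 [0.523 0.194 0.002] [0.661 0.336 0.023]
side collar_mid 0.57 [340, 146, 26, 25] 418 [ 0.404 -0.304  0.004] [ 0.459 -0.245  0.037]
side red_plug_mid 0.68 [309, 159, 16, 6] 100 [ 0.508 -0.246  0.005] [ 0.533 -0.216  0.013]
side red_plug_mid 0.45 [345, 153, 16, 7] 97 [ 0.417 -0.298  0.015] [ 0.452 -0.272  0.02 ]
side stand 0.67 [224, 172, 54, 38] 1455 [ 0.58  -0.111  0.005] [ 0.68  -0.01   0.052]
side tray 0.61 [141, 255, 102, 95] 5411 [0.52  0.195 0.003] [0.665 0.338 0.025]
```

View pics/a_top.png

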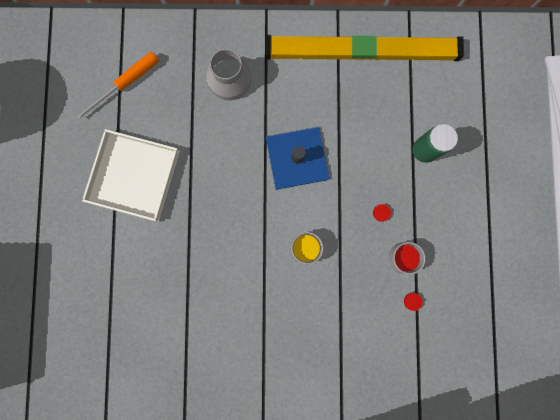

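View pics/a_side.png

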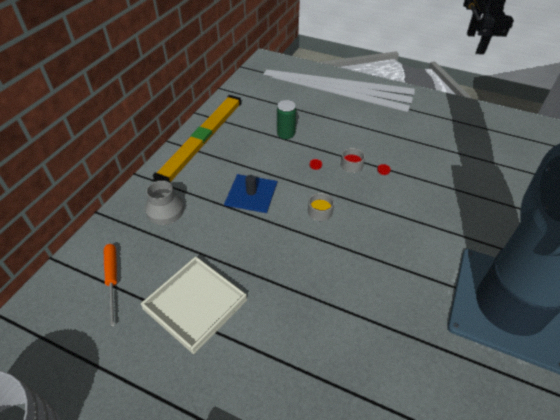

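Run:
```python
import cv2
a=cv2.imread("pics/a_top.png");cv2.imwrite("pics/crop.png",cv2.resize(a[185:325,330:470],None,fx=4,fy=4,interpolation=2))
```

```text
(no output)
```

View pics/crop.png

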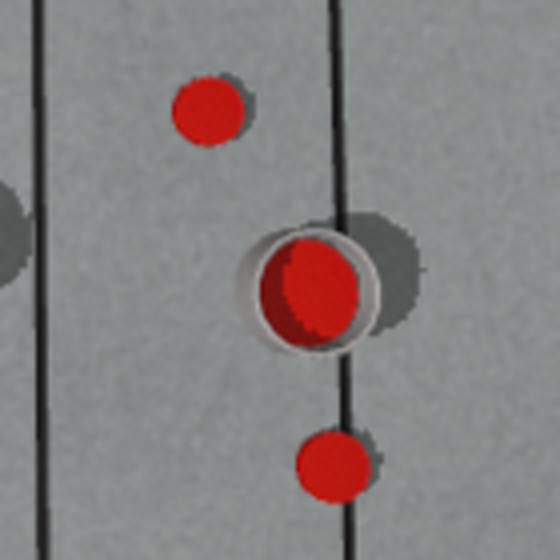

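Red candidates in the top view are the disc at (382,212), the disc at (413,301), and the disc inside the steel collar at (407,258). There is also a yellow plug in a collar at (307,247). The crop shows (407,258) is the largest red disc and the only one held in a collar, so that is the one I'll use. Next I'll measure it precisely.

```bash
cat >> h.py <<'E'
from scipy.spatial.transform import Rotation as R
from scipy.optimize import least_squares
def circ(p,r=None):
    c=p.mean(0)
    f=least_squares(lambda x:np.hypot(*(p-x[:2]).T)-(x[2] if r is None else r),[*c,.03],loss='soft_l1',f_scale=.002)
    return np.round(f.x,4),len(p)
def near(W,c,rad): return W[np.hypot(W[...,0]-c[0],W[...,1]-c[1])<rad]
E
python3 - <<'E'
from h import *
for n in("top","side"):
    W=world(n,np.load(f"/tmp/{n}.npy"));im=cv2.imread(f"pics/a_{n}.png").astype(int)
    p=near(W,(.431,-.275),.05);print(n,"bench",np.nanmedian(near(W,(.43,-.18),.03)[:,2]))
    q=p[(p[:,2]>.031)];print("rim",circ(q[:,:2]),np.median(q[:,2]))
    p=near(W,(.63,-.065),.03);q=p[p[:,2]>.05];print("post",circ(q[:,:2]),np.median(q[:,2]))
    red=(im[...,2]>150)&(im[...,1]<60)
    for c in((.431,-.275),(.52,-.234),(.345,-.291)):
        m=red&(np.hypot(W[...,0]-c[0],W[...,1]-c[1])<.035);q=W[m];print("red",c,q.mean(0).round(4),np.ptp(q,axis=0).round(3))
    bl=(im[...,0]>100)&(im[...,2]<60)&(np.abs(W[...,2]-.008)<.006)&(np.hypot(W[...,0]-.63,W[...,1]+.065)<.09)
    print("plate",cv2.minAreaRect(W[bl][:,:2].astype(np.float32)*1000))
    t=W[(np.hypot(W[...,0]-.592,W[...,1]-.265)<.12)&(W[...,2]>.018)&(W[...,2]<.03)]
    print("tray",cv2.minAreaRect(t[:,:2].astype(np.float32)*1000),len(t))
    p=near(W,(.44,-.08),.1);q=p[p[:,2]>.031];print("yel",circ(q[:,:2]),q[:,2].max())
    p=near(W,(.67,-.36),.07);print("bottle",p[:,2].max(), p[p[:,2]>.02].mean(0))
s=env.observe();o=s["orientation"];print(R.from_quat([*o[1:],o[0]]).as_matrix().round(3))
E
```

```text
top bench -0.0003078579301877271
rim (array([ 0.4308, -0.2766,  0.0292]), 185) 0.034924464207482186
post (array([ 0.6292, -0.0653,  0.009 ]), 142) 0.055190595713697554
red (0.431, -0.275) [ 0.4327 -0.2843  0.0166] [0.045 0.036 0.007]
red (0.52, -0.234) [ 0.5191 -0.2334  0.0087] [0.03  0.033 0.012]
red (0.345, -0.291) [ 0.3457 -0.2908  0.0089] [0.033 0.033 0.011]
plate ((629.3868408203125, -65.19859313964844), (109.84468841552734, 109.43463134765625), 11.256985664367676)
tray ((590.4117431640625, 264.03369140625), (151.48886108398438, 150.16725158691406), 75.10675811767578) 858
yel (array([ 0.4486, -0.0823,  0.0292]), 157) 0.039580715790901055
bottle 0.1025867187995757 [ 0.64363186 -0.31732109  0.08251252]
side bench 0.0006510380433365492
rim (array([ 0.4324, -0.2748,  0.0292]), 111) 0.03473506540752047
post (array([ 0.6305, -0.062 ,  0.0099]), 79) 0.05633244077536781<stdin>:9: RuntimeWarning: Mean of empty slice.
  ret = um.true_divide(
Traceback (most recent call last):
ValueError: zero-size array to reduction operation maximum which has no identity
```

```bash
cat >> h.py <<'E'
def delta(tgt,yaw_x=None):
    s=env.observe();o=s["orientation"];M=R.from_quat([*o[1:],o[0]]).as_matrix()
    print("t",s["time"],"pos",s["eef_pos"].round(4),"gap",round(float(s["finger_gap"]),3),"F",s["force"].round(2))
    print("x",M[:,0].round(3),"z",M[:,2].round(4),"tool delta",(M.T@(np.array(tgt)-s["eef_pos"])).round(4))
E
python3 - <<'E'
from h import *
delta([.431,-.2757,.1])
E
```

```text
t 0.5 pos [ 0.2282 -0.6086  0.2497] gap 1.001 F [ 0.56 -0.49  0.16]
x [ 0.351 -0.936 -0.   ] z [ 9.363e-01  3.512e-01 -1.000e-04] tool delta [-0.2405  0.1497  0.3068]
```

>>> move_arm([
  [0, 0, 0, -0.03, 0.01, 0.038, 1],
  [0, 0, 0, -0.03, 0.01, 0.038, 1],
  [0, 0, 0, -0.03, 0.01, 0.038, 1],
  [0, 0, 0, -0.03, 0.02, 0.038, 1],
  [0, 0, 0, -0.03, 0.02, 0.038, 1],
  [0, 0, 0, -0.03, 0.02, 0.038, 1],
  [0, 0, 0, -0.03, 0.03, 0.038, 1],
  [0, 0, 0, -0.03, 0.03, 0.041, 1],
  [0, 0, 0, 0, 0, 0, 1],
], squeeze=20)

```text
time: 1.62
eef_pos: [0.4329, -0.271, 0.098]
orientation: [0.583, -0.582, 0.402, -0.399]
force: [-0.4, 0.6, -0.2]
finger_gap: 1.0
```

Run:
```python
from h import *
delta([.431,-.2757,.023])
im,d=viewer.get_image("top");cv2.imwrite("pics/b.png",im[120:370,240:500].repeat(2,0).repeat(2,1))
```

```text
t 1.625 pos [ 0.4329 -0.271   0.098 ] gap 1.0 F [-0.4   0.57 -0.17]
x [ 0.358 -0.934 -0.004] z [ 9.335e-01  3.585e-01 -4.000e-04] tool delta [ 0.004   0.075  -0.0034]
```

View pics/b.png

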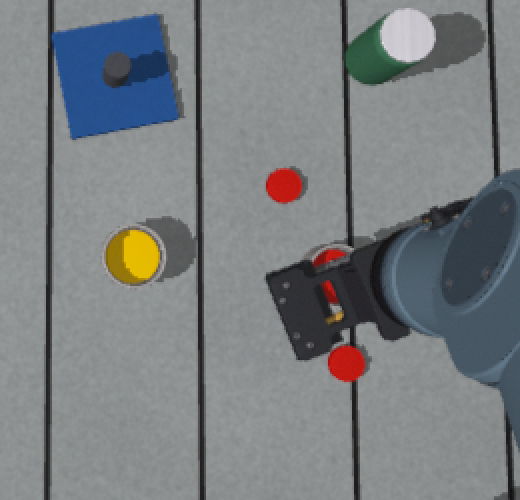

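The gripper is above the collar with its jaws open to either side and the small discs clear of them. I'll check whether it has settled.

Run:
```python
from h import *
delta([.431,-.2757,.023])
```

```text
t 1.675 pos [ 0.432  -0.2741  0.099 ] gap 1.001 F [ 0.09 -0.58 -0.14]
x [ 0.355 -0.935 -0.002] z [ 9.348e-01  3.551e-01 -7.000e-04] tool delta [ 0.0013  0.076  -0.0014]
```

Still settling, and the remaining error is small. I'll descend and grip.

>>> move_arm([
  [0, 0, 0, 0, 0, 0, 1],
  [0, 0, 0, 0, 0.025, 0, 1],
  [0, 0, 0, 0, 0.025, 0, 1],
  [0, 0, 0, 0, 0.016, 0, 1],
  [0, 0, 0, 0, 0.009, 0, 1],
  [0, 0, 0, 0, 0, 0, 1],
  [0, 0, 0, 0, 0, 0, 1],
])

```text
time: 2.55
eef_pos: [0.4318, -0.2764, 0.0253]
orientation: [0.581, -0.581, 0.402, -0.403]
force: [0.7, 0.9, 1.1]
finger_gap: 1.001
```

Run:
```python
from h import *
delta([.431,-.2757,.023])
```

```text
t 2.55 pos [ 0.4318 -0.2764  0.0253] gap 1.001 F [0.71 0.86 1.1 ]
x [ 0.351 -0.936  0.001] z [9.364e-01 3.511e-01 7.000e-04] tool delta [-0.001   0.0023 -0.0005]
```

>>> move_arm([
  [0, 0, 0, 0, 0.002, 0, 0.5],
  [0, 0, 0, 0, 0, 0, 0.5],
  [0, 0, 0, 0, 0, 0, 0.5],
  [0, 0, 0, 0, 0, 0, 0.5],
  [0, 0, 0, 0, 0, 0, 0.5],
  [0, 0, 0, 0, -0.03, 0, 0.5],
  [0, 0, 0, 0, -0.04, 0, 0.5],
  [0, 0, 0, 0, -0.03, 0, 0.5],
  [0, 0, 0, 0, 0, 0, 0.5],
], squeeze=25)

```text
time: 3.68
eef_pos: [0.4325, -0.2767, 0.1242]
orientation: [0.581, -0.581, 0.401, -0.404]
force: [0.6, -0.2, -2.4]
finger_gap: 0.704
```

Run:
```python
from h import *
delta([.6295,-.0645,.12])
im,d=viewer.get_image("side");cv2.imwrite("pics/c.png",im[60:260,200:460].repeat(3,0).repeat(3,1))
```

```text
t 3.675 pos [ 0.4325 -0.2767  0.1242] gap 0.704 F [ 0.57 -0.18 -2.41]
x [ 0.351 -0.936  0.003] z [0.9363 0.3511 0.0024] tool delta [-0.1295  0.0044  0.259 ]
```

View pics/c.png

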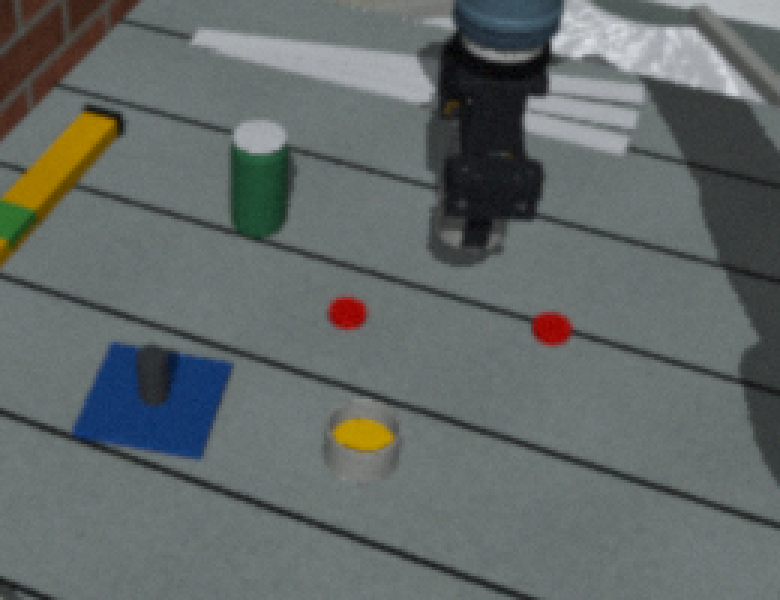

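The grip reads 62 mm and the collar is held in the air with its plug (the side view near (345,140) of the frame), with its old spot on the bench empty. Moving over the post.

>>> move_arm([
  [0, 0, 0, -0.012, 0, 0.024, 0.5],
  [0, 0, 0, -0.0165, 0, 0.033, 0.5],
  [0, 0, 0, -0.0165, 0, 0.033, 0.5],
  [0, 0, 0, -0.0165, 0, 0.033, 0.5],
  [0, 0, 0, -0.0165, 0, 0.033, 0.5],
  [0, 0, 0, -0.0165, 0, 0.033, 0.5],
  [0, 0, 0, -0.0165, 0, 0.033, 0.5],
  [0, 0, 0, -0.013, 0, 0.025, 0.5],
  [0, 0, 0, -0.006, 0, 0.012, 0.5],
  [0, 0, 0, 0, 0, 0, 0.5],
  [0, 0, 0, 0, 0, 0, 0.5],
])

```text
time: 5.1
eef_pos: [0.627, -0.0651, 0.122]
orientation: [-0.58, 0.582, -0.404, 0.403]
force: [-0.0, -0.1, -2.6]
finger_gap: 0.706
```

Run:
```python
from h import *
for n in("top","side"):
    im,d=viewer.get_image(n);W=world(n,d)
    s=(slice(90,250),slice(220,400)) if n=="top" else (slice(110,230),slice(170,330))
    cv2.imwrite(f"pics/d_{n}.png",cv2.resize(im[s],None,fx=4,fy=4))
delta([.6295,-.0645,.12])
```

```text
t 5.2 pos [ 0.6274 -0.065   0.1225] gap 0.708 F [-0.34  0.23 -1.86]
x [ 0.349 -0.937  0.   ] z [ 0.9369  0.3495 -0.0011] tool delta [0.0003 0.0025 0.0021]
```

View pics/d_top.png

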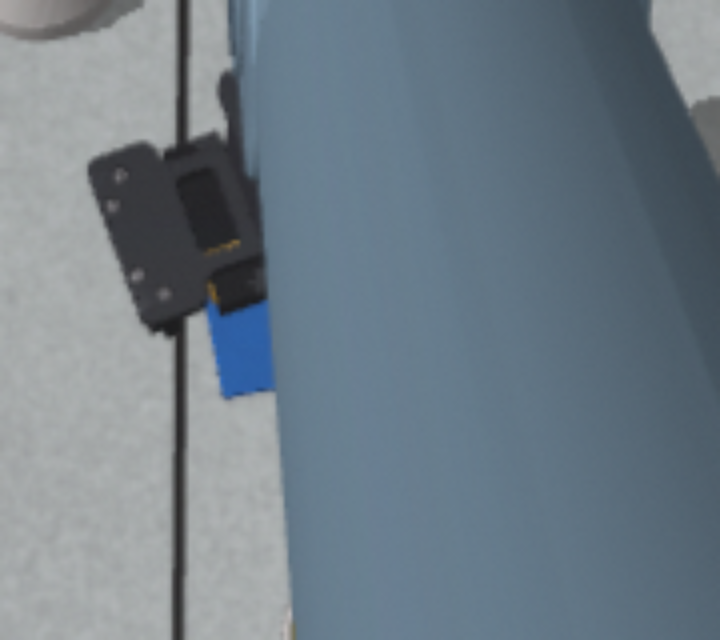

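View pics/d_side.png

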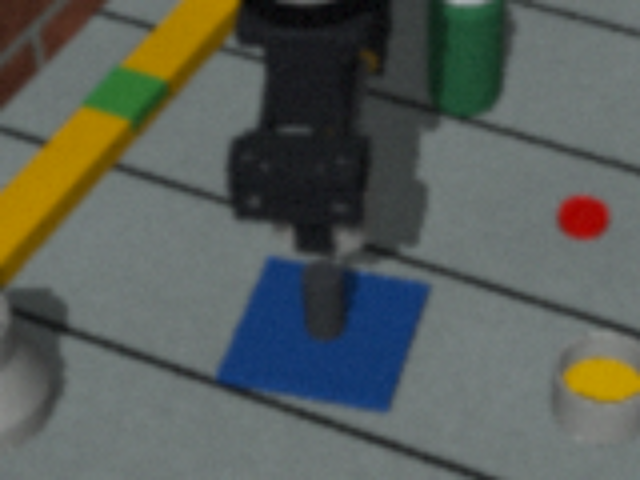

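The side view shows the collar above the post at about (250,165), and the measured offset is about 2 mm. Lowering, slowly at the end.

>>> move_arm([
  [0, 0, 0, 0, 0.02, 0.002, 0.5],
  [0, 0, 0, 0, 0.02, 0, 0.5],
  [0, 0, 0, 0, 0.01, 0, 0.5],
  [0, 0, 0, 0, 0.01, 0, 0.5],
  [0, 0, 0, 0, 0.01, 0, 0.5],
  [0, 0, 0, 0, 0.01, 0, 0.5],
  [0, 0, 0, 0, 0.005, 0, 0.5],
  [0, 0, 0, 0, 0, 0, 0.5],
  [0, 0, 0, 0, 0, 0, 0.5],
])

```text
time: 6.32
eef_pos: [0.6305, -0.0627, 0.0381]
orientation: [0.581, -0.581, 0.403, -0.403]
force: [0.4, -0.5, -2.5]
finger_gap: 0.707
```

Run:
```python
from h import *
delta([.6295,-.0645,.033])
```

```text
t 6.325 pos [ 0.6305 -0.0627  0.0381] gap 0.707 F [ 0.39 -0.54 -2.46]
x [ 0.351 -0.936  0.   ] z [9.363e-01 3.512e-01 7.000e-04] tool delta [ 0.0013  0.0051 -0.0016]
```

>>> move_arm([
  [0, 0, 0, 0.001, 0.002, -0.001, 0.5],
  [0, 0, 0, 0, 0.002, 0, 0.5],
  [0, 0, 0, 0, 0.001, 0, 0.5],
  [0, 0, 0, 0, 0, 0, 0.5],
  [0, 0, 0, 0, 0, 0, 0.5],
])

```text
time: 6.95
eef_pos: [0.6296, -0.064, 0.0327]
orientation: [0.581, -0.581, 0.403, -0.403]
force: [-0.2, -0.1, -2.3]
finger_gap: 0.704
```

Run:
```python
from h import *
delta([.6295,-.0645,.033])
im,d=viewer.get_image("side");cv2.imwrite("pics/e.png",cv2.resize(im[130:230,190:310],None,fx=5,fy=5))
```

```text
t 6.95 pos [ 0.6296 -0.064   0.0327] gap 0.704 F [-0.19 -0.1  -2.26]
x [ 0.351 -0.936  0.   ] z [9.363e-01 3.512e-01 1.000e-04] tool delta [ 0.0005 -0.0003 -0.0003]
```

View pics/e.png

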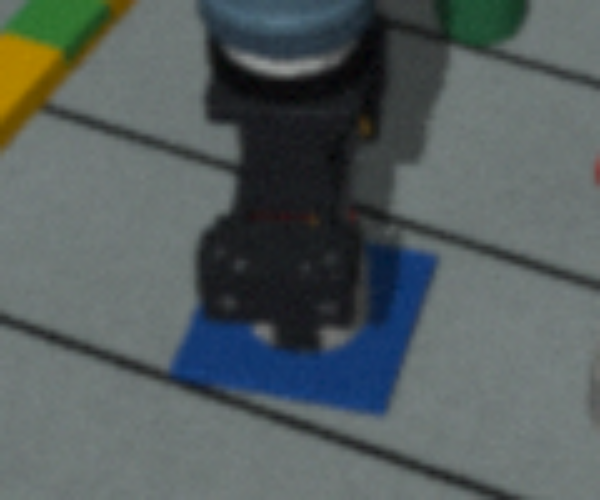

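>>> move_arm([
  [0, 0, 0, 0, 0.001, 0, 0.5],
  [0, 0, 0, 0, 0.001, 0, 0.5],
  [0, 0, 0, 0, 0, 0, 0.5],
])

```text
time: 7.38
eef_pos: [0.6296, -0.064, 0.0309]
orientation: [-0.581, 0.581, -0.403, 0.403]
force: [-1.3, -0.0, 1.4]
finger_gap: 0.704
```

Contact: the force changed by about +4 N. Releasing and rising.

>>> move_arm([
  [0, 0, 0, 0, 0, 0, 1],
  [0, 0, 0, 0, 0, 0, 1],
  [0, 0, 0, 0, 0, 0, 1],
  [0, 0, 0, 0, 0, 0, 1],
  [0, 0, 0, 0, -0.02, 0, 1],
  [0, 0, 0, 0, -0.04, 0, 1],
  [0, 0, 0, 0, -0.04, 0, 1],
  [0, 0, 0, 0, -0.04, 0, 1],
  [0, 0, 0, 0, 0, 0, 1],
])

```text
time: 8.5
eef_pos: [0.6322, -0.0642, 0.1757]
orientation: [0.583, -0.58, 0.4, -0.405]
force: [-0.0, 0.3, 0.1]
finger_gap: 1.002
```

Run:
```python
from h import *
im,d=viewer.get_image("side");cv2.imwrite("pics/f.png",cv2.resize(im[130:230,190:310],None,fx=5,fy=5))
W=world("side",d);im=im.astype(int)
red=(im[...,2]>90)&(im[...,1]<70)&(im[...,0]<70)&(np.hypot(W[...,0]-.6295,W[...,1]+.064)<.06)
q=W[red];t=q[q[:,2]>.066];print(len(q),len(t),circ(t[:,:2],None),np.percentile(q,[2,50,98],axis=0).round(4))
delta([.6295,-.0645,.069])
```

```text
325 274 (array([ 0.628 , -0.0596,  0.019 ]), 274) [[ 0.6041 -0.0835  0.0562]
 [ 0.6268 -0.0561  0.07  ]
 [ 0.6531 -0.0352  0.0733]]
t 8.55 pos [ 0.6307 -0.0641  0.1733] gap 0.998 F [ 0.27 -0.07 -0.13]
x [ 0.351 -0.936  0.002] z [0.9363 0.3511 0.0038] tool delta [-0.0003  0.1043 -0.0017]
```

View pics/f.png

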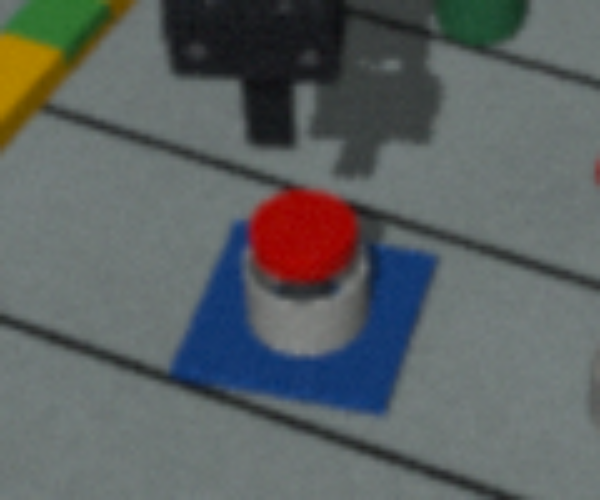

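The side view shows the red plug flat on the post at about (250,177), with its top at z=0.070, and the collar standing below it on the plate. Descending to grip the plug.

>>> move_arm([
  [0, 0, 0, -0.002, 0.03, -0.001, 1],
  [0, 0, 0, 0, 0.03, 0, 1],
  [0, 0, 0, 0, 0.025, 0, 1],
  [0, 0, 0, 0, 0.015, 0, 1],
  [0, 0, 0, 0, 0.004, 0, 1],
  [0, 0, 0, 0, 0, 0, 1],
  [0, 0, 0, 0, 0, 0, 1],
], squeeze=12)

```text
time: 9.43
eef_pos: [0.6286, -0.0625, 0.0677]
orientation: [0.581, -0.581, 0.402, -0.403]
force: [-1.0, -0.7, -0.5]
finger_gap: 0.999
```

Run:
```python
from h import *
delta([.629,-.0625,.068])
```

```text
t 9.425 pos [ 0.6286 -0.0625  0.0677] gap 0.999 F [-0.99 -0.72 -0.46]
x [ 0.351 -0.936  0.001] z [0.9363 0.3511 0.0014] tool delta [ 0.0001 -0.0003  0.0004]
```

>>> move_arm([
  [0, 0, 0, 0, 0, 0, 0.45],
  [0, 0, 0, 0, 0, 0, 0.45],
  [0, 0, 0, 0, 0, 0, 0.45],
  [0, 0, 0, 0, 0, 0, 0.45],
  [0, 0, 0, 0, 0, 0, 0.45],
  [0, 0, 0, 0, 0, 0, 0.45],
  [0, 0, 0, 0, -0.01, 0, 0.45],
  [0, 0, 0, 0, -0.03, 0, 0.45],
  [0, 0, 0, 0, -0.03, 0, 0.45],
  [0, 0, 0, 0, 0, 0, 0.45],
], squeeze=15)

```text
time: 10.68
eef_pos: [0.6299, -0.0626, 0.1397]
orientation: [0.582, -0.58, 0.401, -0.404]
force: [0.5, 0.3, 0.3]
finger_gap: 0.596
```

Run:
```python
from h import *
im,d=viewer.get_image("side");cv2.imwrite("pics/g.png",cv2.resize(im[130:230,190:310],None,fx=5,fy=5))
delta([.590,.264,.1])
```

```text
t 10.725 pos [ 0.6286 -0.0625  0.1379] gap 0.592 F [-0.17 -0.21 -0.7 ]
x [ 0.351 -0.936  0.001] z [0.9363 0.3511 0.0021] tool delta [-0.3193  0.0378  0.0784]
```

View pics/g.png

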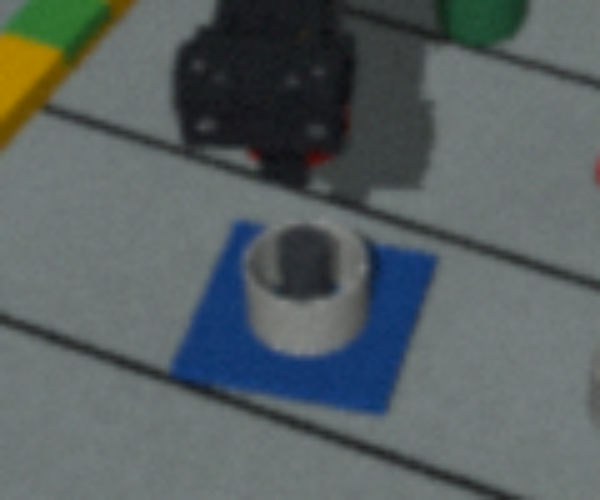

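The plug is held level (the opening reads about 53 mm), and the empty collar stands around the post. Moving to the tray.

>>> move_arm([
  [0, 0, 0, -0.02, 0, 0.005, 0.45],
  [0, 0, 0, -0.037, 0, 0.009, 0.45],
  [0, 0, 0, -0.037, 0, 0.009, 0.45],
  [0, 0, 0, -0.037, 0, 0.009, 0.45],
  [0, 0, 0, -0.037, 0, 0.009, 0.45],
  [0, 0, 0, -0.037, 0, 0.009, 0.45],
  [0, 0, 0, -0.037, 0, 0.009, 0.45],
  [0, 0, 0, -0.037, 0, 0.009, 0.45],
  [0, 0, 0, -0.03, 0, 0.008, 0.45],
  [0, 0, 0, -0.01, 0.02, 0.002, 0.45],
  [0, 0, 0, 0, 0.02, 0, 0.45],
  [0, 0, 0, 0, 0, 0, 0.45],
])

```text
time: 12.22
eef_pos: [0.5872, 0.2607, 0.0933]
orientation: [-0.579, 0.583, -0.404, 0.403]
force: [-0.1, -0.5, -1.0]
finger_gap: 0.593
```

Run:
```python
from h import *
im,d=viewer.get_image("side");cv2.imwrite("pics/i.png",cv2.resize(im[200:360,120:280],None,fx=3.7,fy=3.7))
delta([.590,.264,.018])
```

```text
t 12.275 pos [0.5883 0.2611 0.0948] gap 0.595 F [-0.86 -0.3  -0.98]
x [ 0.349 -0.937  0.002] z [ 0.9371  0.3492 -0.0035] tool delta [-0.0022  0.0768  0.0028]
```

View pics/i.png

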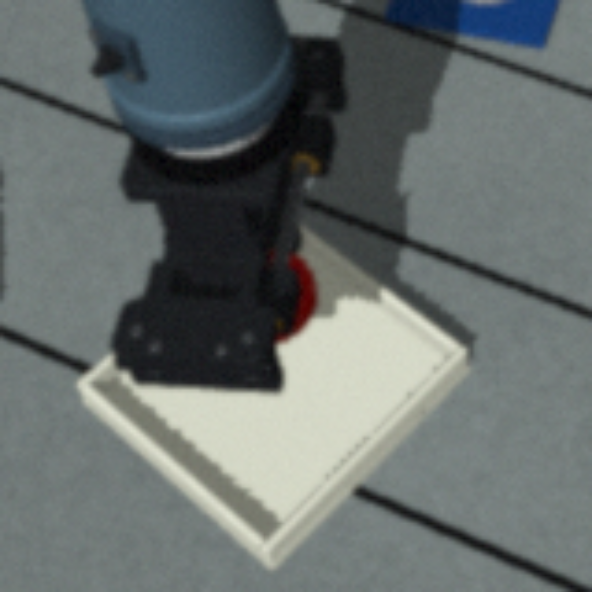

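In the side view the plug at about (200,280) looks tilted in the grip. I'll measure how much.

Run:
```python
from h import *
s=env.observe();o=s["orientation"];M=R.from_quat([*o[1:],o[0]]).as_matrix()
for n in("side","top"):
    im,d=viewer.get_image(n);W=world(n,d);i=im.astype(int)
    red=(i[...,2]>60)&(i[...,1]<50)&(i[...,0]<50)&(i[...,2]>2*i[...,1])&(np.linalg.norm(W-s["eef_pos"],axis=-1)<.07)
    q=(W[red]-s["eef_pos"])@M
    v,u=np.nonzero(red)
    print(n,len(q));
    if len(q)>5:
        print(np.percentile(q,[2,25,50,75,98],axis=0).round(4), i[red].mean(0), u.min(),u.max(),v.min(),v.max())
        c=q.mean(0);print("n",np.linalg.svd(q-c)[2][2].round(3),np.linalg.svd(q-c)[1])
    if n=="top": cv2.imwrite("pics/j_top.png",cv2.resize(im[80:240,60:220],None,fx=3.7,fy=3.7))
    else: cv2.imwrite("pics/j_side.png",cv2.resize(im[250:320,150:220],None,fx=8,fy=8))
print(s["force"],s["wrist_torque"])
```

```text
side 70
[[-0.0222 -0.006  -0.024 ]
 [-0.0097 -0.0046 -0.0217]
 [-0.0019 -0.0036 -0.0198]
 [ 0.0103 -0.002  -0.0164]
 [ 0.0205  0.0036 -0.0087]] [12.71428571 14.6        81.32857143] 194 204 268 290
n [-0.144 -0.955  0.26 ] [0.10358118 0.03226569 0.01979023]
top 255
[[-0.0211 -0.0059 -0.0255]
 [-0.0074 -0.0043 -0.0195]
 [ 0.002  -0.0034 -0.014 ]
 [ 0.0084 -0.0025 -0.0091]
 [ 0.0164  0.003   0.021 ]] [ 17.25098039  20.03921569 116.45882353] 105 132 155 182
n [ 0.021 -0.999 -0.041] [0.21745602 0.16298156 0.02973042]
[-0.85909086 -0.30461846 -0.98067315] [ 0.00839989 -0.03195844  0.0311099 ]
```

View pics/j_side.png

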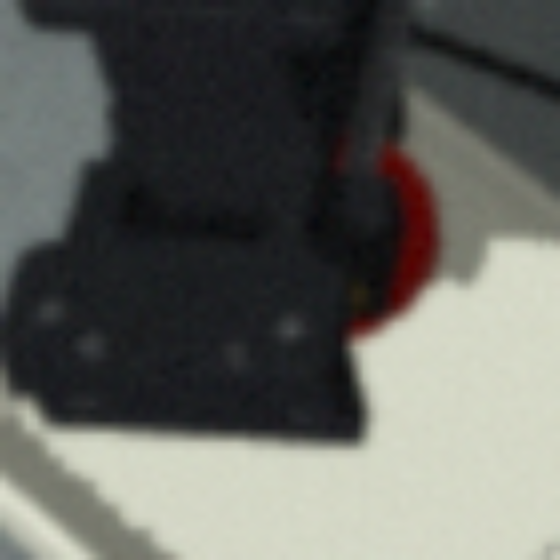

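View pics/j_top.png

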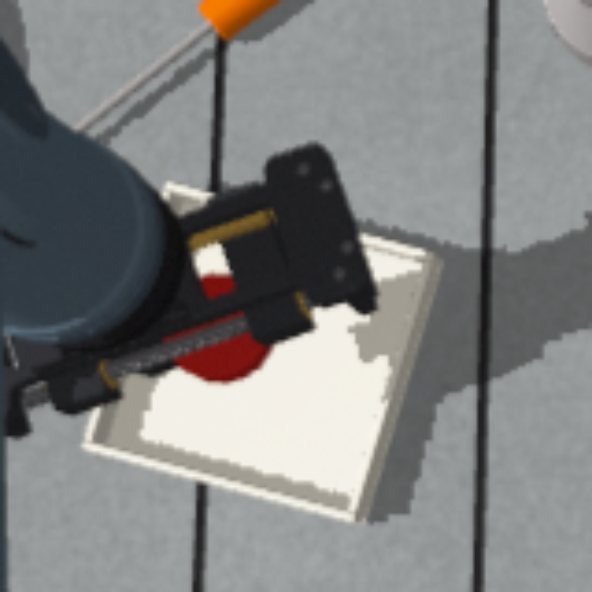

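The depth fit from the top shows the plug face level (normal about 2.5° from vertical) and 3.5 mm above the TCP, so the tilt was only an effect of perspective. Lowering into the tray.

>>> move_arm([
  [0, 0, 0, -0.001, 0.02, 0.001, 0.45],
  [0, 0, 0, 0, 0.02, 0, 0.45],
  [0, 0, 0, 0, 0.015, 0, 0.45],
  [0, 0, 0, 0, 0.01, 0, 0.45],
  [0, 0, 0, 0, 0.005, 0, 0.45],
  [0, 0, 0, 0, 0, 0, 0.45],
  [0, 0, 0, 0, 0, 0, 0.45],
])

```text
time: 13.25
eef_pos: [0.5899, 0.2651, 0.0273]
orientation: [0.582, -0.581, 0.403, -0.403]
force: [-0.4, 0.5, -0.6]
finger_gap: 0.598
```

Run:
```python
from h import *
delta([.590,.264,.018])
```

```text
t 13.25 pos [0.5899 0.2651 0.0273] gap 0.598 F [-0.43  0.54 -0.65]
x [ 0.351 -0.936 -0.   ] z [0.9363 0.3512 0.001 ] tool delta [ 0.0011  0.0093 -0.0003]
```

>>> move_arm([
  [0, 0, 0, 0, 0.004, 0, 0.45],
  [0, 0, 0, 0, 0.003, 0, 0.45],
  [0, 0, 0, 0, 0.002, 0, 0.45],
  [0, 0, 0, 0, 0, 0, 0.45],
  [0, 0, 0, 0, 0, 0, 0.45],
])

```text
time: 13.88
eef_pos: [0.5895, 0.2649, 0.0177]
orientation: [0.581, -0.581, 0.403, -0.403]
force: [0.7, 0.4, -0.8]
finger_gap: 0.597
```

>>> move_arm([
  [0, 0, 0, 0, 0.001, 0, 0.45],
  [0, 0, 0, 0, 0, 0, 0.45],
  [0, 0, 0, 0, 0, 0, 0.85],
  [0, 0, 0, 0, 0, 0, 0.85],
  [0, 0, 0, 0, 0, 0, 0.85],
  [0, 0, 0, 0, 0, 0, 0.85],
  [0, 0, 0, 0, -0.02, 0, 0.85],
  [0, 0, 0, 0, -0.04, 0, 0.85],
  [0, 0, 0, 0, -0.05, 0, 0.85],
  [0, 0, 0, 0, -0.05, 0, 0.85],
  [0, 0, 0, 0, -0.03, 0, 0.85],
  [0, 0, 0, 0, 0, 0, 0.85],
])

```text
time: 15.38
eef_pos: [0.5912, 0.2658, 0.2109]
orientation: [0.583, -0.579, 0.402, -0.404]
force: [-0.0, 1.6, -1.0]
finger_gap: 0.847
```

Run:
```python
from h import *
delta([.590,.264,.2])
for n in("side","top"):
    im,d=viewer.get_image(n);W=world(n,d);i=im.astype(int)
    red=(i[...,2]>60)&(i[...,2]>2*i[...,1])&(i[...,1]<60)&(np.hypot(W[...,0]-.59,W[...,1]-.264)<.06)&(W[...,2]<.05)
    q=W[red]
    if len(q)>20:
        print(n,len(q),np.percentile(q,[2,50,98],axis=0).round(4)); t=q[q[:,2]>.015]; print("n",np.linalg.svd(t-t.mean(0))[2][2].round(3))
    p=near(W,(.6295,-.064),.045);r=p[p[:,2]>.038];r=r[np.hypot(r[:,0]-.6295,r[:,1]+.064)>.022]
    print("rim",len(r),circ(r[:,:2],.0295) if len(r)>10 else 0,np.nanmedian(r[:,2]) if len(r) else 0)
    cv2.imwrite(f"pics/k_{n}.png",im)
```

```text
t 15.375 pos [0.5912 0.2658 0.2109] gap 0.847 F [-0.04  1.57 -1.  ]
x [ 0.351 -0.936 -0.001] z [0.9364 0.351  0.0068] tool delta [ 0.0012  0.0109 -0.0018]
side 482 [[0.5658 0.2438 0.0134]
 [0.5879 0.2681 0.0196]
 [0.611  0.2907 0.0223]]
n [ 0.015 -0.009 -1.   ]
rim 131 (array([ 0.6296, -0.0622,  0.03  ]), 131) 0.04340708166919971
top 542 [[0.5648 0.2397 0.013 ]
 [0.5869 0.2625 0.0182]
 [0.6091 0.2864 0.0212]]
n [-0.001  0.006 -1.   ]
rim 179 (array([ 0.628 , -0.0643,  0.03  ]), 179) 0.04272709345348258
```

View pics/k_side.png

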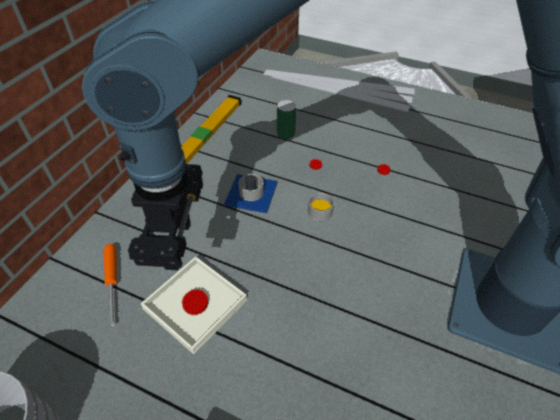

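View pics/k_top.png

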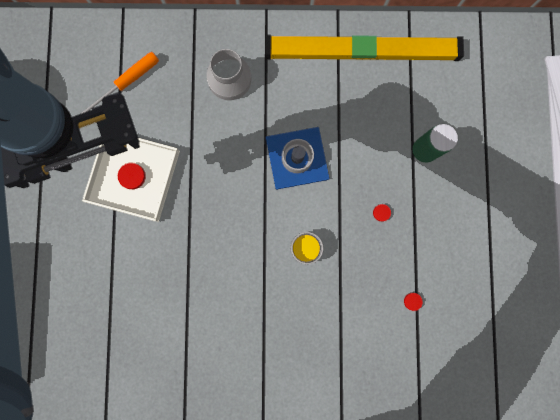

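Both views show the plug flat at the tray's centre (top view at (131,176), top face about 19 mm above the bench). The empty collar is upright around the post (297,155), with its rim at 43 mm. The gripper is clear of everything.

```bash
python3 -c "
from h import *
print(order.hand_in())"
```

```text
the job is handed in; nothing more can be done
None
```

The red plug is out of its collar and lies flat in the white tray. The empty collar is still standing on the stand's plate around the post. I handed the job in after about 15.4 s on the robot's clock; it reports no verdict.

**What I did:** I picked the largest red disc, the one held in the steel collar. I lowered that collar over the post until it touched the plate, then released it. I then lifted the plug off the post top, set it down in the middle of the tray and moved the gripper clear.

**Last checks, from both cameras:**
- **After pressing down:** the plug sat on the post with its top at about 70 mm, as expected.
- **Plug in tray:** its centre is within about 4 mm of the tray's middle and it is tilted about 1°. Its top is about 19 mm above the bench, which is right for a plug resting on the tray floor.
- **Collar on stand:** its axis is within about 3 mm of the post's, and its rim is at about 43 mm against the expected 44 mm.

**Disagreements:** the two cameras differed by 2–5 mm on positions, well inside the tolerances. On the way to the tray the plug looked tilted in the side view, but a depth fit from the top camera showed it level. I felt no clear contact when setting the plug down, so it may have dropped about a millimetre.

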